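Draw the drilling template from under the birdhouse fronts

TASK

The paddle-shaped drilling template lies at the bottom of the stack of birdhouse fronts. Take it by its grip block and draw it out, flat on the bench, through the mouth of the stop, feeling its way so that it is never forced against the stop (keep well under 15 N), while the stack stays square and settles in its place behind the stop. Then lay the template flat in the wooden tray, either way round, let go, and leave the stack and the other things alone.

Things in the scene. Friction and masses are not known exactly. Their poses are not given: they have to be found in the camera images.
- template_grip (a point): Centre of the template's wooden grip block, half-way up it, 28 mm above the template's underside. The block is 40 mm long (x), 24 mm wide (y) and tops out at 46 mm; the handle under it is 24 mm wide too, so fingers may go down past its sides. x points from the grip to the blade, opposite to the pull; y across; z up.
- template_mid (a point): Middle of the template's length and width, half-way up its thickness; 82.5 mm from the grip block's centre along x (same axes).
- template: Flat plywood paddle, 10 mm thick, 0.16 kg; origin under the grip block (same axes). Along x: handle from -25 mm; from 50 to 110 mm the sides widen evenly from 24 to 82 mm (tapered shoulders), then a blade 82 mm wide to 190 mm; shoulders and blade are hidden under the stack. Drawing it meets 4 to 15 N of plain friction, which also hides part of a block's push from the hand.
- stop: Two fixed steel posts, 53 mm high, 125 mm either side of the origin along y; origin on the bench midway. x points to the stack, the template is drawn out along -x; z up. The posts carry a cross bar (top at 59 mm) with two slick black plastic stop blocks 20 mm thick (x = -10 to 10 mm), 53 mm high. The fronts fetch up against these.
- stop_mid (a point): The same origin and axes. Between the blocks is an open mouth, 85 mm wide: 1.5 mm to spare each side of the blade. The bar is clamped fast, with the mouth's middle up to 13 mm to either side of here along y; this pose does not tell where. It can be seen, or felt: a shoulder that meets a block is pushed sideways towards the mouth's middle. The blocks do not give.
- tray_in (a point): Centre of the inner floor, 5 mm above the bench, of the open wooden tray: inside 260 mm along its x and 140 mm along its y, rim 22 mm above the bench; fixed.
- hammer: Bystander: hammer lying beyond the tray.
- glue_centre (a point): Bystander: centre of a white glue bottle, 54 mm across, 150 mm high, upright.
- offcut_centre (a point): Bystander: centre of a pine offcut 50 x 90 x 40 mm (x, y, z).
- front0_centre (a point): Lowest birdhouse front: board 12 mm thick, 140 mm wide (y), 110 mm along x plus a 70 mm pointed gable (+x end), with a 46 mm round hole, about 0.15 kg. This point lies half-way up its thickness on its middle line, 69 mm from the straight edge (the -x side, which faces the stop 2 to 9 mm away); x towards the gable.
- front1_centre (a point): Middle birdhouse front: board 12 mm thick, 140 mm wide (y), 110 mm along x plus a 70 mm pointed gable (+x end), with a 46 mm round hole, about 0.15 kg. This point lies half-way up its thickness on its middle line, 69 mm from the straight edge (the -x side, which faces the stop 2 to 9 mm away); x towards the gable.
- front2_centre (a point): Top birdhouse front: board 12 mm thick, 140 mm wide (y), 110 mm along x plus a 70 mm pointed gable (+x end), with a 46 mm round hole, about 0.15 kg. This point lies half-way up its thickness on its middle line, 69 mm from the straight edge (the -x side, which faces the stop 2 to 9 mm away); x towards the gable.
- front0: The same board; origin on its underside, 14 mm nearer the straight edge.
- front1: The same board; origin on its underside, 14 mm nearer the straight edge.
- front2: The same board; origin on its underside, 14 mm nearer the straight edge.
Not all that is in view belongs to the job. Of the things like the template, leave any that is red; of the rest the larger one is meant. Leave any black look-alike of the front0 alone.

How it is judged:
By the outcome, as a careful person would: the job done as asked, in the order asked, and still so for the second after the job is handed in, with the robot touching nothing.
It also fails if it takes over 72 s, if anything falls off the work surface, if the arm or the gripper's body presses on something with over 40 N, if the wrist force passes 120 N, or if a joint passes its speed limit or range.

ROBOT

A 6-joint arm with a two-finger parallel gripper is mounted at the origin on the work surface. World frame = base frame: x ahead of the robot, y to its left, z up, the work surface at z = 0. Lengths are in m, angles in rad, forces in N, time in s.
With the tool pointing down it reaches from about 0.275 to 0.75 m from the base axis. Payload 10.2 kg.
Tool frame: the origin (TCP) lies where the fingers leave the gripper's body, on its centre line; the fingertips stand 73 mm ahead of it and the grasp point (between the pads) lies 54 mm ahead of it; y points along the fingers, z is the direction in which the jaws open and shut, and the axes are right-handed (so a half turn about y gives the same grasp; the last joint's range is limited). The gripper opens to 85 mm and grips with 20 to 120 N. Pads are 22 mm wide; open, the fingers measure 114 mm over their backs; the gripper's body (76 mm by 85 mm) begins 54 mm behind the grasp point. The pads swing forward as they close: fully open they stand 13 mm farther back than shut.
Start: joints at [0.886, 0.313, 1.498, -0, 1.331, -0.223], TCP at [0.234, 0.47, 0.304] pointing down, gripper open.
Joint ranges: [-2.94, 2.94], [-0.97, 2.17], [0.19, 2.56], [-1.23, 4.37], [0.02, 3.11], [-2.88, 2.88]. Speed limits (rad/s): [2.39, 2.39, 3.01, 3.14, 3.14, 3.14].

INTERFACE

Orientations are given as a 3x3 rotation matrix whose columns are the frame's x, y, z axes.
In Python, from cell import read_state, camera, camera_info, hand_in, spot_in gives the robot as it stands. The module is installed in compiled form; this text tells all that it offers.
- The arm moves only by the tool drive_tool, never from a script. Its argument "increments" is a list of rows, each a list of 5 numbers: the closure, from 0 (fully open) to 1 (shut), then the shift along the tool's x, y, z in mm, then the turn about the tool's y in degrees. In form: [[claw, x, y, z, turn], ...]. A call has 1 to 20 rows; each row is the pose to reach, as a shift and turn from the pose commanded when the call began, along the tool's axes at that moment; what a row does not reach only later rows make up. A row lasts 1/8 s, in which the tool goes at most 62.5 mm and 10.7 degrees, less where a joint would pass 70% of its speed; a pose out of reach is approached as far as the arm can. A call with a gripper value outside its range is refused whole. The fingers move at their own pace and stop on an object; "grip_force" is the grip in N (left out, the last holds). Time passes only in rows, so rows that repeat a pose let the fingers close. It gives the time, the measured TCP pose, the force and the opening at its end, in the units of the state.
- read_state(): the state, without advancing time (a new reading comes with each control period).
- camera(name): name is "side" or "top"; returns the picture (480x640x3 uint8, red, green, blue); there is no depth.
- camera_info(name): a dict with "mtx" (3x3 intrinsics, pixels), "view" (4x4, takes a point from world to camera coordinates). Camera axes: x right, y down, z forward; pixel columns grow to the right and rows downward; lengths in m; the calibration is good to about 2 mm. A picture is of the moment at which its call begins. camera_info takes no time and is no camera call.
- hand_in(): hands the job in, once; it reports no verdict.
Trained networks look in the newest picture that a camera, given by its name, has taken for a name from the list of things; names that differ only in an ending like _2 or _b are one class to them, and where a whole thing is asked for, a point or a joint stands for the part that bears it (a point fixed in the world has none). Each returns a list of dicts, best first, with "score" (0 to 1); they miss things now and then, are a little off and sometimes report something else, mostly with a low value. They report only what shows in the picture. A call takes as long as a camera call. They do not tell look-alikes from the thing itself.
- spot_in(query, camera): "xy" ([column, row] in pixels, amid what is visible of it).
The state is a dict: "time": time; "joint_pos": joint angles; "qd": joint speeds; "joint_torque": joint torques, N m; "ee_pos": TCP position; "tcp_rot": TCP orientation; "wrist_force": force on the tool from outside, world axes, zero at the start; "moment": the same for the moment, N m; "width": finger opening in m.
Only numpy, scipy, OpenCV 4.12 (cv2) and the standard library are available. Lean on these libraries where they do the work, as an engineer would, in place of code of your own. Each camera call takes 0.05 s, during which the arm holds its last target.

## Working session

There is one attempt and no reset: what is moved stays moved. The work goes in short steps, Python scripts to look and compute and a tool call to move; the robot and the scene stay as the last step left them, time stands still between calls to the robot, and variables do not carry over. Pictures are saved under pics/ and viewed, and the job is handed in when it is done.

Besides the shell and the picture viewer there is one more tool, called after "Request:" in YAML: its name, and indented under it one key for each argument. drive_tool: Moves the arm, as the interface text tells. Its arguments: {"type":"object","properties":{"increments":{"type":"array"},"grip_force":{"type":"number"}},"required":["increments"]}

```bash
mkdir -p pics; cat > h.py <<'E'
import numpy as np, cv2
from cell import *
def snap(cam,fn):
    im=camera(cam); cv2.imwrite('pics/'+fn,cv2.cvtColor(im,cv2.COLOR_RGB2BGR)); return im
def proj(cam,P):
    i=camera_info(cam); P=np.atleast_2d(P); V=np.array(i['view']); K=np.array(i['mtx'])
    c=(V[:3,:3]@P.T).T+V[:3,3]; q=(K@c.T).T; return q[:,:2]/q[:,2:]
def ray(cam,uv,z):
    i=camera_info(cam); V=np.array(i['view']); K=np.array(i['mtx'])
    R=V[:3,:3]; C=-R.T@V[:3,3]; d=R.T@np.linalg.inv(K)@np.array([uv[0],uv[1],1.]); return C+d*(z-C[2])/d[2]
def cam_c(cam):
    V=np.array(camera_info(cam)['view']); return -V[:3,:3].T@V[:3,3]
E
python3 - <<'E'
from h import *
snap('top','t0.png'); snap('side','s0.png')
s=read_state(); print({k:np.round(v,3).tolist() for k,v in s.items()})
print(cam_c('top'),cam_c('side'))
E
```

```text
{'time': 0.1, 'joint_pos': [0.886, 0.313, 1.498, 0.0, 1.331, -0.223], 'qd': [0.001, -0.001, -0.003, 0.0, -0.002, 0.0], 'joint_torque': [0.004, -41.29, -26.014, -0.0, 0.003, 0.0], 'ee_pos': [0.234, 0.47, 0.303], 'tcp_rot': [[0.895, -0.001, 0.446], [-0.446, -0.001, 0.895], [-0.0, -1.0, -0.001]], 'wrist_force': [-0.135, -1.217, -0.145], 'moment': [0.022, 0.03, -0.013], 'width': 0.085}
[0.36809918 0.13260164 1.59192003] [0.49532935 1.13825446 0.75380313]
```

View pics/t0.png

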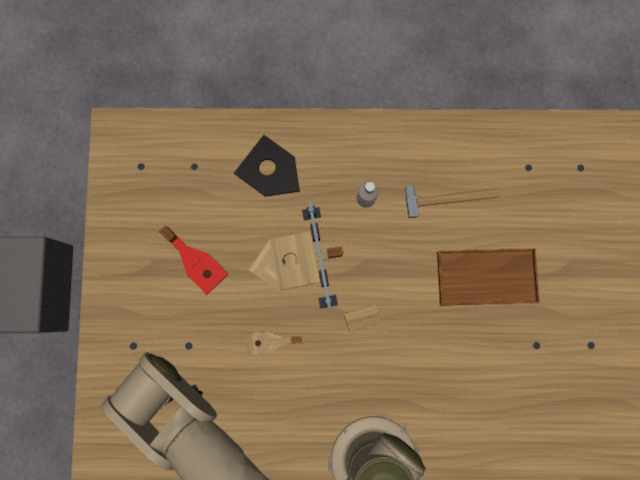

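View pics/s0.png

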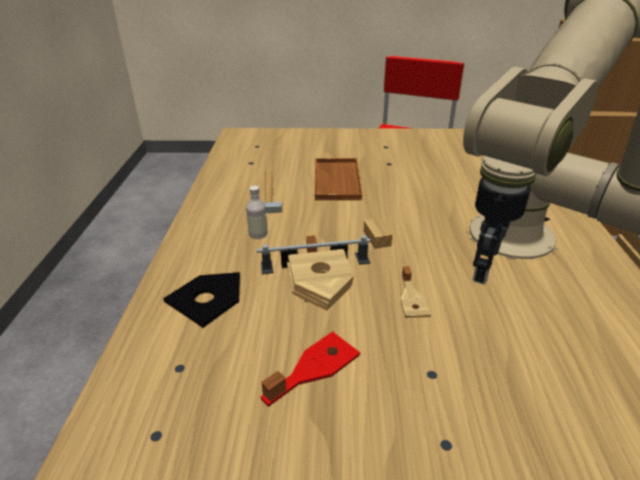

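The template could be confused with two other things: the red paddle (top 195,262) and a small plywood paddle (top 272,342). The one I want has its grip block at top (335,252), under the stack. The black front (268,167) is a look-alike of the fronts. Next I'll take close crops and measure.

```bash
python3 - <<'E'
from h import *
im=cv2.imread('pics/t0.png'); a=cv2.resize(im[190:320,240:390],None,fx=5,fy=4.6,interpolation=cv2.INTER_CUBIC); a=cv2.resize(im[195:315,245:395],None,fx=5,fy=5,interpolation=cv2.INTER_CUBIC);cv2.imwrite('pics/t0c.png',a)
im=cv2.imread('pics/s0.png'); a=cv2.resize(im[225:315,245:395],None,fx=5,fy=5,interpolation=cv2.INTER_CUBIC);cv2.imwrite('pics/s0c.png',a)
for q in ['template_grip','stop','tray_in','front2_centre','stop_mid','glue_centre','offcut_centre','hammer']:
    for c,z in (('top',.02),):
        for r in spot_in(q,c)[:3]: print(q,c,np.round(r['xy'],1),round(r['score'],2),np.round(ray(c,r['xy'],z),3))
E
```

```text
template_grip top [197.8 267.2] 0.72 [0.512 0.476 0.02 ]
template_grip top [318.8 257.6] 0.66 [0.538 0.146 0.02 ]
template_grip top [262.4 339.5] 0.66 [0.316 0.297 0.02 ]
stop top [317.8 250.2] 0.88 [0.559 0.149 0.02 ]
tray_in top [487.2 275.7] 0.89 [ 0.489 -0.316  0.02 ]
front2_centre top [280.7 264.2] 0.79 [0.52 0.25 0.02]
stop_mid top [314.1 242.2] 0.72 [0.581 0.159 0.02 ]
glue_centre top [367.2 196.9] 0.86 [0.708 0.011 0.02 ]
offcut_centre top [363.3 316.8] 0.93 [0.377 0.025 0.02 ]
offcut_centre top [283.1 265.6] 0.58 [0.516 0.243 0.02 ]
hammer top [441.2 195.4] 0.85 [ 0.713 -0.196  0.02 ]
```

View pics/t0c.png

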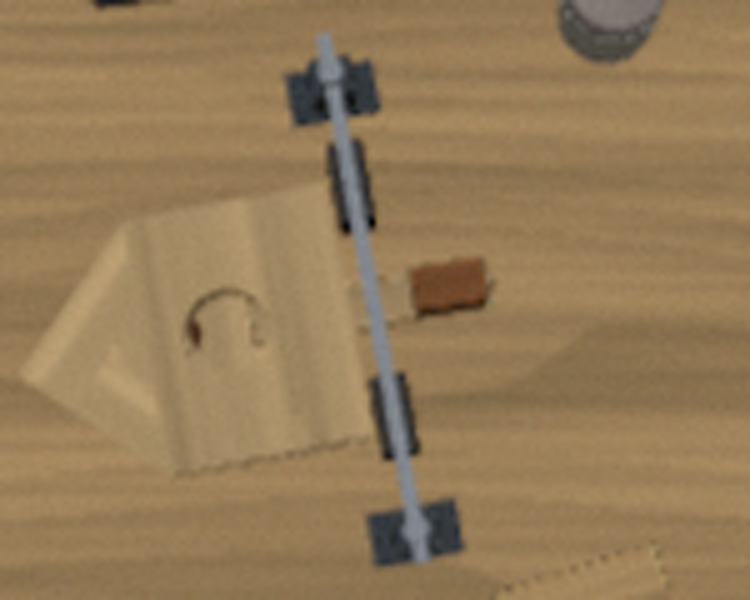

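View pics/s0c.png

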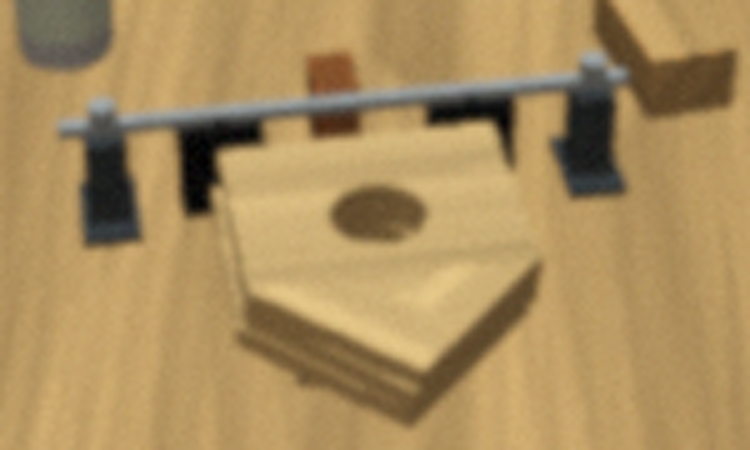

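The close crop confirms the choice: the brown grip block at crop (450,285), which is full-frame (335,252), is on the natural plywood handle that runs under the stop bar and the stack. I'll average some frames for sub-pixel measurement.

```bash
python3 - <<'E'
from h import *
for c in ('top','side'):
    a=np.mean([camera(c).astype(float) for _ in range(8)],0); np.save(f'avg_{c}.npy',a)
    i=camera_info(c); print(np.round(i['mtx'],1).tolist())
a=np.load('avg_top.npy')[...,::-1].astype(np.uint8)
cv2.imwrite('pics/t1a.png',cv2.resize(a[205:305,300:350],None,fx=6,fy=6,interpolation=cv2.INTER_CUBIC))
a=np.load('avg_side.npy')[...,::-1].astype(np.uint8)
cv2.imwrite('pics/s1a.png',cv2.resize(a[230:310,255:375],None,fx=6.5,fy=6.5,interpolation=cv2.INTER_CUBIC))
print(read_state()['time'])
# template/grip colours
a=np.load('avg_top.npy'); print(a[252,335],a[250,348],a[232,318-2],a[253,319])
E
```

```text
[[575.7, 0.0, 330.8], [0.0, 575.7, 244.9], [0.0, 0.0, 1.0]]
[[480.7, 0.0, 313.1], [0.0, 480.7, 235.2], [0.0, 0.0, 1.0]]
1.3
[111.25   72.125  42.625] [164.25  134.625  93.75 ] [102.125 105.75  111.125] [131.5  135.5  144.25]
```

View pics/t1a.png

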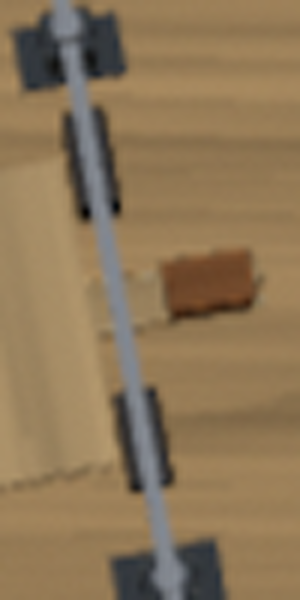

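View pics/s1a.png

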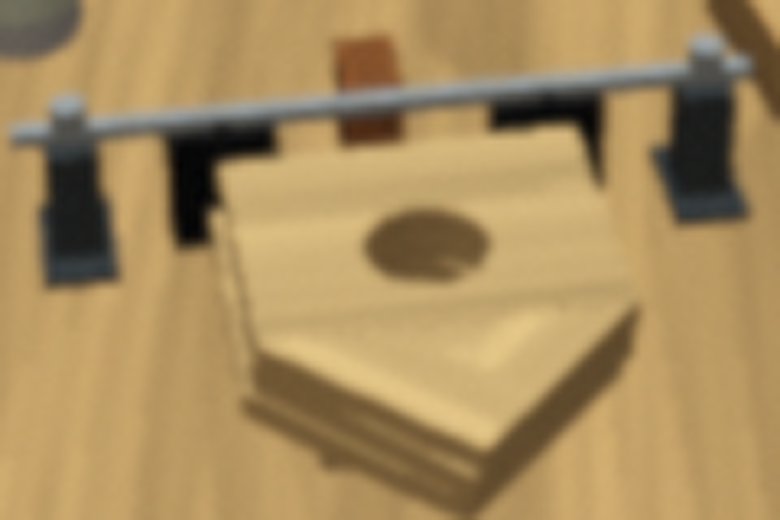

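```bash
cat > fit.py <<'E'
from h import *
from scipy.optimize import minimize
S=8
def hull(cam,pts,shape,off):
    q=(proj(cam,pts)-off+0.5)*S
    m=np.zeros((shape[0]*S,shape[1]*S),np.float32)
    cv2.fillConvexPoly(m,cv2.convexHull(np.round(q*16).astype(np.int32)),1.0,shift=4)
    return cv2.GaussianBlur(cv2.resize(m,(shape[1],shape[0]),interpolation=cv2.INTER_AREA),(3,3),0.6)
def box(x0,x1,y0,y1,z0,z1): return np.array([[x,y,z] for x in (x0,x1) for y in (y0,y1) for z in (z0,z1)])
def W(P,X,Y,t):
    c,s=np.cos(t),np.sin(t); P=np.asarray(P); return np.c_[X+c*P[:,0]-s*P[:,1],Y+s*P[:,0]+c*P[:,1],P[:,2]]
E
cat > f1.py <<'E'
from fit import *
a=np.load('avg_top.npy').mean(2)
# guess: posts feet
p1=ray('top',(311.8,213.6),.003); p2=ray('top',(328.2,301.2),.003); print(p1,p2,np.linalg.norm(p1-p2))
yax=(p1-p2)/np.linalg.norm(p1-p2); t=np.arctan2(-yax[0],yax[1]) # y axis=(-sin t,cos t)
print('x axis for y=p1-p2:',-0,'yaw',t)
mid=(p1+p2)/2
# stop x points to stack (world +y side): y axis such that z up: x = y cross z
for yy in (yax,-yax):
    x=np.cross(yy,[0,0,1]); 
    if x[1]>0: t=np.arctan2(x[1],x[0])
print('stop yaw',np.degrees(t),mid)
r0,r1,c0,c1=218,292,304,335
sub=a[r0:r1,c0:c1]; off=np.array([c0,r0])
def render(p):
    X,Y,t,L1,L2,bz=p[0],p[1],p[2],p[3],p[4],.056
    b1=hull('top',W(box(-.01,.01,.0425,.0425+L1,0,.053),X,Y,t),sub.shape,off)
    b2=hull('top',W(box(-.01,.01,-.0425-L2,-.0425,0,.053),X,Y,t),sub.shape,off)
    bar=hull('top',W(box(-p[5],p[5],-.2,.2,.053,.059),X+p[6]*np.cos(t),Y+p[6]*np.sin(t),t),sub.shape,off)
    return np.clip(b1+b2,0,1),bar
def cost(p,full=False):
    b,bar=render(p)
    vis=b*(1-bar)
    # alpha model: linear regression on [1, col-dependent bg, vis, bar]
    yy,xx=np.mgrid[:sub.shape[0],:sub.shape[1]]
    u=np.cos(p[2])*0+0
    w=np.ones_like(sub)
    # ignore board/handle/shadow zone: bright bg pixels outside get low weight
    A=np.c_[np.ones(sub.size),vis.ravel(),bar.ravel()]
    near=cv2.dilate((b>0.02).astype(np.uint8),np.ones((5,5)))>0
    k=near.ravel(); bb=sub.ravel()
    sol=np.linalg.lstsq(A[k],bb[k],rcond=None)[0]
    r=(A@sol-bb).reshape(sub.shape)
    c=np.mean(np.minimum(r[near]**2,900))
    return (c,r,sol) if full else c
best=None
for m in (-.008,0,.008):
    p0=np.array([mid[0]-np.sin(t)*m,mid[1]+np.cos(t)*m,t,.045,.045,.004,0.])
    simp=np.vstack([p0]+[p0+d for d in np.diag([.005,.005,.03,.008,.008,.001,.002])])
    for _ in range(2):
        r=minimize(cost,p0,method='Nelder-Mead',options=dict(initial_simplex=simp,maxiter=900,xatol=1e-5,fatol=1e-3)); p0=r.x
        simp=np.vstack([p0]+[p0+d for d in np.diag([.003,.003,.02,.004,.004,.0007,.001])])
    print(r.fun,np.round(r.x,4),np.degrees(r.x[2]))
    if best is None or r.fun<best.fun: best=r
p=best.x
d=np.array([p[0]-mid[0],p[1]-mid[1]]); print('mouth off from posts mid: x,y',d@[np.cos(t),np.sin(t)],d@[-np.sin(t),np.cos(t)])
c,r,sol=cost(p,True); print(sol)
np.save('stop_fit.npy',p)
b,bar=render(p); v=cv2.merge([sub,np.clip(sol[0]+sol[1]*b*(1-bar)+sol[2]*bar,0,255),np.abs(r)*3]).clip(0,255).astype(np.uint8)
v=np.hstack([v[...,i] for i in range(3)]); cv2.imwrite('pics/fit1.png',cv2.resize(v,None,fx=7,fy=7,interpolation=cv2.INTER_NEAREST))
E
python3 f1.py
```

```text
[0.66404852 0.16577803 0.003     ] [0.41958122 0.11977394 0.003     ] 0.24875819212737985
x axis for y=p1-p2: 0 yaw -1.3847906264310161
stop yaw 100.65734159622535 [0.54181487 0.14277598 0.003     ]
63.5620990055676 [5.4440e-01 1.4490e-01 1.7585e+00 4.2800e-02 4.4300e-02 4.2000e-03
 2.0000e-04] 100.75252365658021
63.60748498572805 [5.4440e-01 1.4490e-01 1.7582e+00 4.2800e-02 4.4600e-02 4.2000e-03
 2.0000e-04] 100.73793145346217Traceback (most recent call last):
  File "f1.py", line 41, in <module>
    r=minimize(cost,p0,method='Nelder-Mead',options=dict(initial_simplex=simp,maxiter=900,xatol=1e-5,fatol=1e-3)); p0=r.x
    res = _minimize_neldermead(fun, x0, args, callback, bounds=bounds,
                               **options)
    fsim[k] = func(sim[k])
              ~~~~^^^^^^^^
    fx = function(np.copy(x), *(wrapper_args + args))
  File "f1.py", line 22, in cost
    b,bar=render(p)
          ~~~~~~^^^
  File "f1.py", line 17, in render
    b1=hull('top',W(box(-.01,.01,.0425,.0425+L1,0,.053),X,Y,t),sub.shape,off)
  File "fit.py", line 5, in hull
    q=(proj(cam,pts)-off+0.5)*S
       ~~~~^^^^^^^^^
  File "h.py", line 6, in proj
    i=camera_info(cam); P=np.atleast_2d(P); V=np.array(i['view']); K=np.array(i['mtx'])
ValueError: time passes only in moves, steps and waits
```

```bash
python3 - <<'E'
from cell import *; import json,numpy as np
print(read_state()['time'])
json.dump({c:{k:np.asarray(v).tolist() for k,v in camera_info(c).items() if k in('mtx','view')} for c in ('top','side')},open('cam.json','w'))
E
cat >> h.py <<'E'
import json,os
if os.path.exists('cam.json'):
    _C=json.load(open('cam.json'))
    def camera_info(n): return _C[n]
E
sed -i 's/for m in (-.008,0,.008)/for m in (-.008,.004)/; s/maxiter=900/maxiter=500/' f1.py; time python3 f1.py
```

```text
1.3
[0.66404852 0.16577803 0.003     ] [0.41958122 0.11977394 0.003     ] 0.24875819212737985
x axis for y=p1-p2: 0 yaw -1.3847906264310161
stop yaw 100.65734159622535 [0.54181487 0.14277598 0.003     ]
63.5620990055676 [5.4440e-01 1.4490e-01 1.7585e+00 4.2800e-02 4.4300e-02 4.2000e-03
 2.0000e-04] 100.75252365658021
63.67993286694601 [5.4430e-01 1.4490e-01 1.7588e+00 4.2400e-02 4.4200e-02 4.2000e-03
 2.0000e-04] 100.77207641274465
mouth off from posts mid: x,y 0.0016033231792525586 -0.0029622196764236813
[125.04043474 -83.94310687  10.28933056]
real	0m3.874s
user	0m3.814s
sys	0m0.160s
```

View pics/fit1.png

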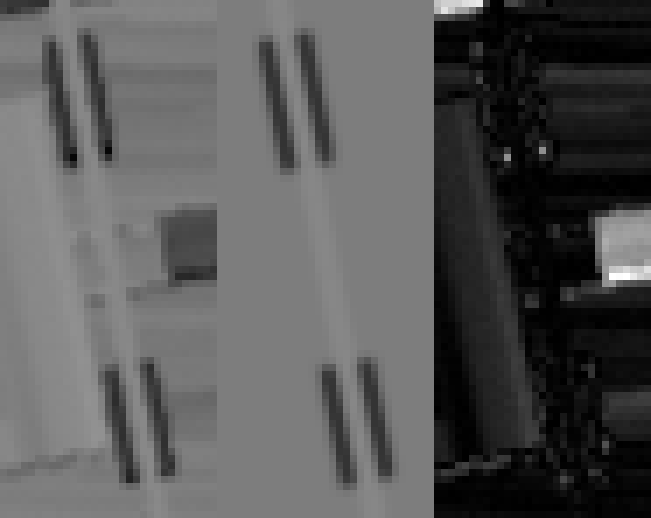

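```bash
cat > f2.py <<'E'
from fit import *
import sys
def fitgrip(avg,cam='top',guess=None,yaw0=1.75,verbose=True,lock=None):
    a=avg.mean(2); cc=proj(cam,[[guess[0],guess[1],.028]])[0].round().astype(int)
    c0,r0=cc-16; sub=a[r0:r0+32,c0:c0+32]; off=np.array([c0,r0])
    def cost(p,full=False):
        b=hull(cam,W(box(-.02,.02,-.012,.012,.010,.046),*p),sub.shape,off)
        near=cv2.dilate((b>0.02).astype(np.uint8),np.ones((3,3)))>0
        A=np.c_[np.ones(sub.size),b.ravel()];k=near.ravel(); bb=sub.ravel()
        sol=np.linalg.lstsq(A[k],bb[k],rcond=None)[0]
        r=(A@sol-bb).reshape(sub.shape)
        c=np.mean(np.minimum(r[near]**2,900)); return (c,r,sol) if full else c
    p0=np.array([guess[0],guess[1],yaw0])
    for _ in range(3):
        simp=np.vstack([p0]+[p0+d for d in np.diag([.004,.004,.06])])
        r=minimize(cost,p0,method='Nelder-Mead',options=dict(initial_simplex=simp,maxiter=300,xatol=1e-5)); p0=r.x
    return r.fun,p0,cost(p0,True),sub
if __name__=='__main__':
    g=ray('top',(335,252),.028)
    for y in (1.65,1.75,1.85):
        f,p,(c,r,sol),sub=fitgrip(np.load('avg_top.npy'),'top',g,y); print(f,np.round(p,4),np.degrees(p[2]),sol)
    np.save('grip_fit.npy',p)
    for y in (1.7,1.8):
        f,q,_,_=fitgrip(np.load('avg_side.npy'),'side',p[:2],y); print('side',f,np.round(q,4),np.degrees(q[2]))
    s=np.load('stop_fit.npy'); d=p[:2]-s[:2]; t=s[2]
    print('grip in mouth frame x,y (mm)',1e3*d@[np.cos(t),np.sin(t)],1e3*d@[-np.sin(t),np.cos(t)],'dyaw',np.degrees(p[2]-t))
E
python3 f2.py
```

```text
66.43953690470127 [0.5516 0.1035 1.7378] 99.56614775898859 [121.91439589 -52.36138695]
66.55246597058631 [0.5515 0.1035 1.7492] 100.21988089030498 [121.86538167 -52.28251463]
66.57487263548192 [0.5515 0.1035 1.7432] 99.87694098565088 [121.86250775 -52.29031159]
side 339.41236902269696 [0.5549 0.0929 1.794 ] 102.78651180614564
side 340.51538602159536 [0.554  0.1024 1.819 ] 104.21826745093024
grip in mouth frame x,y (mm) -41.98164310153803 0.7914331173973171 dyaw -0.8755826709293285
```

The grip block lies at (0.5515, 0.1035) with yaw about 100°. In the mouth frame that is 42 mm in front, +0.8 mm sideways and -0.9° in yaw. I'm moving above it now.

Request:
drive_tool:
  increments:
    - [0, 45, 0, -19, 5]
    - [0, 95, 0, -40, 11]
    - [0, 150, 0, -62, 18]
    - [0, 205, 0, -85, 26]
    - [0, 260, 0, -108, 34]
    - [0, 315, 20, -131, 42]
    - [0, 370, 50, -154, 50]
    - [0, 415, 80, -173, 53.5]
    - [0, 440, 110, -183, 53.5]
    - [0, 447.6, 135, -186.4, 53.5]
    - [0, 447.6, 135, -186.4, 53.5]
    - [0, 447.6, 135, -186.4, 53.5]
  grip_force: 40

```text
time: 2.8
ee_pos: [0.5518, 0.1041, 0.17]
tcp_rot: [[0.175, 0.001, 0.985], [-0.985, 0.0, 0.175], [0.0, -1.0, 0.001]]
wrist_force: [0.1, 0.1, -0.2]
width: 0.0856
```

Request:
drive_tool:
  increments:
    - [0, 0.5, 30, 0, 0]
    - [0, 0.5, 60, 0, 0]
    - [0, 0.5, 80, 0, 0]
    - [0, 0.5, 88, 0, 0]
    - [0, 0.5, 88, 0, 0]

```text
time: 3.42
ee_pos: [0.5519, 0.1035, 0.0817]
tcp_rot: [[0.175, 0.001, 0.985], [-0.985, -0.0, 0.175], [0.0, -1.0, 0.001]]
wrist_force: [0.7, -0.1, -0.3]
width: 0.0853
```

```bash
python3 - <<'E'
from h import *
im=snap('top','t2.png'); s=snap('side','s2.png')
b=lambda i,r,c:cv2.resize(cv2.cvtColor(i,cv2.COLOR_RGB2BGR)[r[0]:r[1],c[0]:c[1]],(400,400),interpolation=cv2.INTER_CUBIC)
cv2.imwrite('pics/c2.png',np.hstack([b(im,(200,300),(280,380)),b(s,(200,300),(260,360))]))
print(read_state()['wrist_force'],read_state()['ee_pos'])
E
```

```text
[-0.37733083 -0.40844243  1.20759547] [0.55218741 0.10335559 0.08212169]
```

View pics/c2.png

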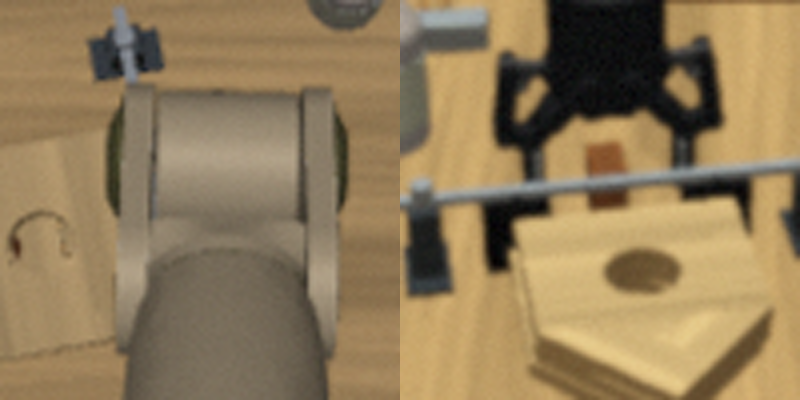

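The side crop shows the brown grip block at crop (606,175), centred between the open fingers. The top view is blocked by the arm. I'll close now.

Request:
drive_tool:
  increments:
    - [0.5, 0, 0, 0, 0]
    - [0.6, 0, 0, 0, 0]
    - [0.7, 0, 0, 0, 0]
    - [0.8, 0, 0, 0, 0]
    - [1, 0, 0, 0, 0]
    - [1, 0, 0, 0, 0]
    - [1, 0, 0, 0, 0]
  grip_force: 60

```text
time: 4.4
ee_pos: [0.552, 0.1032, 0.0812]
tcp_rot: [[0.174, 0.001, 0.985], [-0.985, 0.0, 0.174], [0.0, -1.0, 0.001]]
wrist_force: [3.3, 0.6, 1.9]
width: 0.0234
```

Request:
drive_tool:
  increments:
    - [1, 1, 0, 0, 0]
    - [1, 3, 0, 0, -0.2]
    - [1, 5, 0, 0, -0.3]
    - [1, 7, 0, 0.1, -0.5]
    - [1, 9, 0, 0.1, -0.6]
    - [1, 11, 0, 0.1, -0.7]

```text
time: 5.15
ee_pos: [0.5533, 0.0939, 0.0812]
tcp_rot: [[0.187, -0.001, 0.982], [-0.982, 0.002, 0.187], [-0.002, -1.0, -0.0]]
wrist_force: [-1.7, 11.5, 6.9]
width: 0.0234
```

```bash
python3 - <<'E'
from h import *
import time
s=read_state(); R=np.array(s['tcp_rot']); print('tool force',R.T@s['wrist_force'],'mom',R.T@s['moment'],s['ee_pos'],s['width'])
i=snap('side','s3.png'); j=cv2.imread('pics/s2.png')
b=lambda i,r,c:cv2.resize(i[r[0]:r[1],c[0]:c[1]],(400,400),interpolation=cv2.INTER_CUBIC)
cv2.imwrite('pics/c3.png',np.hstack([b(j,(220,320),(260,360)),b(cv2.cvtColor(i,cv2.COLOR_RGB2BGR),(220,320),(260,360))]))
E
```

```text
tool force [-11.62519818  -6.83652856   0.4897065 ] mom [0.27157417 0.0544296  1.52470621] [0.55325058 0.09389204 0.08118928] 0.023391581786011126
```

View pics/c3.png

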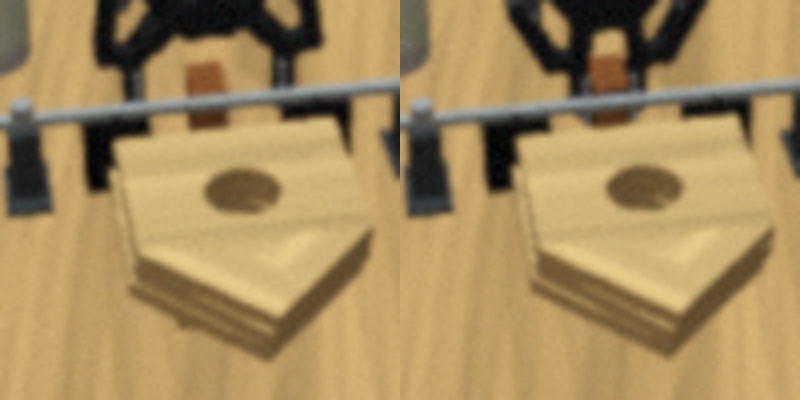

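Pull friction is about 11.6 N and sideways force is about 0.5 N. The stack follows squarely. The hand presses down a little, so I'll raise it slightly while drawing on.

Request:
drive_tool:
  increments:
    - [1, 2, -0.3, 0.1, 0]
    - [1, 4, -0.5, 0.2, 0]
    - [1, 6.5, -0.5, 0.3, 0]
    - [1, 9, -0.5, 0.4, 0]
    - [1, 11.5, -0.5, 0.5, 0]
    - [1, 14, -0.5, 0.6, 0]
    - [1, 16.5, -0.5, 0.6, 0]
    - [1, 19, -0.5, 0.6, 0]
    - [1, 21.5, -0.5, 0.6, 0]
    - [1, 24, -0.5, 0.6, 0]

```text
time: 6.45
ee_pos: [0.558, 0.0702, 0.0812]
tcp_rot: [[0.187, -0.002, 0.982], [-0.982, 0.002, 0.187], [-0.002, -1.0, -0.002]]
wrist_force: [-2.2, 10.3, 3.9]
width: 0.0234
```

```bash
cat > st.py <<'E'
from h import *
s=read_state(); R=np.array(s['tcp_rot']); print('t',s['time'],'tool force',np.round(R.T@s['wrist_force'],2),'mom',np.round(R.T@s['moment'],2),np.round(s['ee_pos'],4),np.degrees(np.arctan2(R[1,2],R[0,2])))
p=np.load('stop_fit.npy'); d=np.array(s['ee_pos'])[:2]-p[:2]; t=p[2]; print('in mouth frame mm', 1e3*d@[np.cos(t),np.sin(t)],1e3*d@[-np.sin(t),np.cos(t)])
E
python3 st.py
```

```text
t 6.45 tool force [-10.55  -3.84  -0.2 ] mom [ 0.18 -0.1   1.37] [0.558  0.0702 0.0812] 10.806121503610502
in mouth frame mm -75.86227657778673 0.6417643188446183
```

Request:
drive_tool:
  increments:
    - [1, 2, 0, 0.2, 0]
    - [1, 4, -0.2, 0.4, 0]
    - [1, 6, -0.2, 0.6, 0]
    - [1, 8, -0.2, 0.6, 0]
    - [1, 10, -0.2, 0.6, 0]
    - [1, 12, -0.2, 0.6, 0]

```text
time: 7.2
ee_pos: [0.5607, 0.0584, 0.0812]
tcp_rot: [[0.187, -0.002, 0.982], [-0.982, 0.002, 0.187], [-0.002, -1.0, -0.002]]
wrist_force: [-1.1, 9.6, 1.7]
width: 0.0235
```

```bash
python3 st.py
```

```text
t 7.2 tool force [-9.65 -1.68  0.69] mom [ 0.24 -0.15  1.25] [0.5607 0.0584 0.0812] 10.806877543627683
in mouth frame mm -87.97356119313253 0.1376999983620083
```

Now the critical zone, in short 2 mm steps.

Request:
drive_tool:
  increments:
    - [1, 1, 0, 0, 0]
    - [1, 2, 0, 0, 0]
    - [1, 3, 0, 0, 0]
    - [1, 4, 0, 0, 0]

```text
time: 7.7
ee_pos: [0.5614, 0.0546, 0.0812]
tcp_rot: [[0.188, -0.002, 0.982], [-0.982, 0.002, 0.188], [-0.002, -1.0, -0.002]]
wrist_force: [-2.4, 8.5, 2.4]
width: 0.0235
```

```bash
python3 st.py
```

```text
t 7.7 tool force [-8.81 -2.37 -0.75] mom [ 0.23 -0.11  1.26] [0.5614 0.0546 0.0812] 10.80759736962335
in mouth frame mm -91.88789708844665 0.1483339783966837
```

Request:
drive_tool:
  increments:
    - [1, 1, 0, 0, 0]
    - [1, 2, 0, 0, 0]
    - [1, 3, 0, 0, 0]
    - [1, 4, 0, 0, 0]

```text
time: 8.2
ee_pos: [0.5622, 0.0507, 0.0812]
tcp_rot: [[0.188, -0.002, 0.982], [-0.982, 0.002, 0.188], [-0.002, -1.0, -0.002]]
wrist_force: [-1.0, 8.8, 2.9]
width: 0.0233
```

```bash
python3 st.py; python3 - <<'E'
from h import *
i=cv2.cvtColor(snap('side','s4.png'),cv2.COLOR_RGB2BGR)
j=cv2.cvtColor(snap('top','t4.png'),cv2.COLOR_RGB2BGR)
b=lambda i,r,c:cv2.resize(i[r[0]:r[1],c[0]:c[1]],(400,400),interpolation=cv2.INTER_CUBIC)
cv2.imwrite('pics/c4.png',np.hstack([b(i,(220,320),(260,360)),b(j,(200,300),(240,340))]))
E
```

```text
t 8.2 tool force [-8.85 -2.85  0.66] mom [ 0.25 -0.12  1.3 ] [0.5622 0.0507 0.0812] 10.810166246159602
in mouth frame mm -95.85393722712624 0.13570630932123434
```

View pics/c4.png

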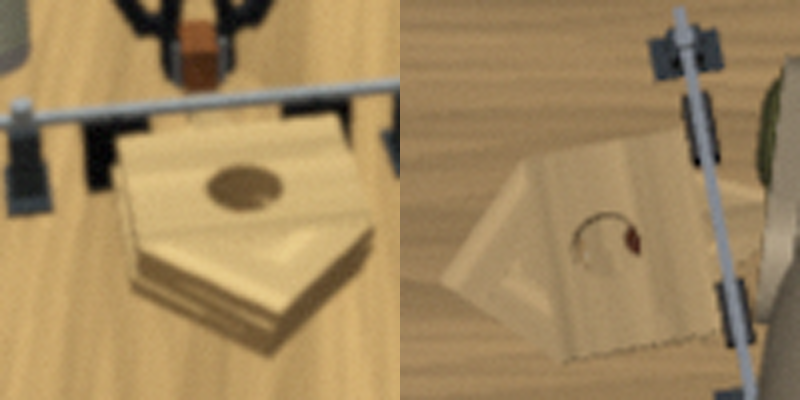

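The stack sits square against the stop, and the top crop shows the shoulders (crop 740,190) coming evenly through the mouth. No sideways push yet.

Request:
drive_tool:
  increments:
    - [1, 1, 0, 0, 0]
    - [1, 2, 0, 0, 0]
    - [1, 3, 0, 0, 0]

```text
time: 8.68
ee_pos: [0.5627, 0.0478, 0.0812]
tcp_rot: [[0.187, -0.003, 0.982], [-0.982, 0.002, 0.187], [-0.002, -1.0, -0.002]]
wrist_force: [-1.5, 9.0, 4.0]
width: 0.0233
```

```bash
python3 st.py
```

```text
t 8.675 tool force [-9.16 -4.03  0.21] mom [ 0.24 -0.15  1.22] [0.5627 0.0478 0.0812] 10.806713530914886
in mouth frame mm -98.85319636894181 0.14044262412592196
```

Request:
drive_tool:
  increments:
    - [1, 1, 0, 0, 0]
    - [1, 2, 0, 0, 0]
    - [1, 3, 0, 0, 0]

```text
time: 9.05
ee_pos: [0.5633, 0.0448, 0.0812]
tcp_rot: [[0.187, -0.002, 0.982], [-0.982, 0.002, 0.187], [-0.002, -1.0, -0.002]]
wrist_force: [-1.2, 9.2, 2.0]
width: 0.0234
```

```bash
python3 st.py
```

```text
t 9.05 tool force [-9.28 -1.97  0.51] mom [ 0.31 -0.09  1.31] [0.5633 0.0448 0.0812] 10.806813343896545
in mouth frame mm -101.84935271838602 0.13244374797637587
```

Request:
drive_tool:
  increments:
    - [1, 1, 0, 0, 0]
    - [1, 2.5, 0, 0, 0]
    - [1, 4, 0, 0, 0]
    - [1, 6, 0, 0, 0]

```text
time: 9.55
ee_pos: [0.5644, 0.039, 0.0812]
tcp_rot: [[0.188, -0.002, 0.982], [-0.982, 0.002, 0.188], [-0.002, -1.0, -0.002]]
wrist_force: [-2.6, 10.2, 2.5]
width: 0.0232
```

```bash
python3 st.py
```

```text
t 9.55 tool force [-10.53  -2.5   -0.68] mom [ 0.26 -0.1   1.19] [0.5644 0.039  0.0812] 10.812656820645508
in mouth frame mm -107.80392280835666 0.11872543812210266
```

Request:
drive_tool:
  increments:
    - [1, 2, 0, 0, 0]
    - [1, 4, 0, 0, 0]
    - [1, 6, 0, 0, 0]
    - [1, 8, 0, 0, 0]
    - [1, 10, 0, 0, 0]

```text
time: 10.18
ee_pos: [0.5664, 0.0287, 0.0812]
tcp_rot: [[0.188, -0.002, 0.982], [-0.982, 0.001, 0.188], [-0.002, -1.0, -0.002]]
wrist_force: [-1.2, 5.0, 3.0]
width: 0.0233
```

```bash
python3 st.py
```

```text
t 10.175 tool force [-5.1  -3.04 -0.27] mom [ 0.12 -0.01  0.72] [0.5664 0.0287 0.0812] 10.814503338606334
in mouth frame mm -118.23653472253685 0.0525652870112393
```

Request:
drive_tool:
  increments:
    - [1, 2, 0, 0, 0]
    - [1, 4, 0, 0, 0]
    - [1, 6, 0, 0, 0]
    - [1, 8, 0, 0, 0]
    - [1, 10, 0, 0, 0]
    - [1, 13, 0, 0, 0]
    - [1, 16, 0, 0, 0]
    - [1, 19, 0, 0, 0]
    - [1, 22, 0, 0, 0]

```text
time: 11.3
ee_pos: [0.5712, 0.0058, 0.0814]
tcp_rot: [[0.186, -0.0, 0.983], [-0.983, -0.0, 0.186], [0.0, -1.0, -0.0]]
wrist_force: [-1.2, 1.6, -1.3]
width: 0.0235
```

```bash
python3 st.py; python3 - <<'E'
from h import *
i=cv2.cvtColor(snap('side','s5.png'),cv2.COLOR_RGB2BGR)
j=cv2.cvtColor(snap('top','t5.png'),cv2.COLOR_RGB2BGR)
b=lambda i,r,c:cv2.resize(i[r[0]:r[1],c[0]:c[1]],(400,400),interpolation=cv2.INTER_CUBIC)
cv2.imwrite('pics/c5.png',np.hstack([b(i,(220,320),(260,360)),b(j,(200,300),(250,350))]))
E
```

```text
t 11.3 tool force [-1.82  1.3  -0.87] mom [ 0.01 -0.03  0.21] [0.5712 0.0058 0.0814] 10.73249035754063
in mouth frame mm -141.66525884685274 -0.35830908905234005
```

View pics/c5.png

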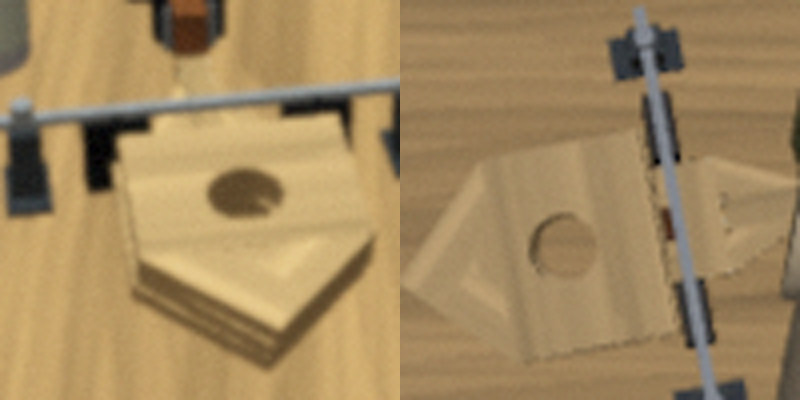

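The stack is still square, and the blade (top crop 700,210) is centred in the mouth. The pull has dropped to 2 N. Continuing.

Request:
drive_tool:
  increments:
    - [1, 3, 0, -0.1, 0]
    - [1, 6, 0, -0.2, 0]
    - [1, 9, 0, -0.3, 0]
    - [1, 12, 0, -0.3, 0]
    - [1, 15, 0, -0.3, 0]
    - [1, 18, 0, -0.3, 0]
    - [1, 21, 0, -0.3, 0]
    - [1, 24, 0, -0.3, 0]
    - [1, 27, 0, -0.3, 0]
    - [1, 30, 0, -0.3, 0]

```text
time: 12.65
ee_pos: [0.5766, -0.0236, 0.0816]
tcp_rot: [[0.186, -0.0, 0.982], [-0.982, -0.0, 0.186], [0.0, -1.0, -0.0]]
wrist_force: [-0.8, 2.6, -3.2]
width: 0.0233
```

```bash
python3 st.py
```

```text
t 12.65 tool force [-2.7   3.25 -0.29] mom [-0.01 -0.02 -0.01] [ 0.5766 -0.0236  0.0816] 10.74072381690919
in mouth frame mm -171.53035222375217 -0.19258411281764054
```

Request:
drive_tool:
  increments:
    - [1, 2, 0, 0, 0]
    - [1, 4, 0, 0, 0]
    - [1, 6, 0, 0, 0]
    - [1, 8, 0, 0, 0]
    - [1, 10, 0, 0, 0]
    - [1, 12, 0, 0, 0]
    - [1, 14, 0, 0, 0]
    - [1, 17, 0, 0, 0]
    - [1, 20, 0, 0, 0]
    - [1, 24, 0, 0, 0]
    - [1, 29, 0, 0, 0]
    - [1, 35, 0, 0, 0]
    - [1, 42, 0, 0, 0]
    - [1, 50, 0, 0, 0]
    - [1, 58, 0, 0, 0]
    - [1, 60, 0, 0, 0]

```text
time: 14.65
ee_pos: [0.5879, -0.083, 0.0816]
tcp_rot: [[0.186, 0.0, 0.983], [-0.983, -0.0, 0.186], [0.0, -1.0, 0.0]]
wrist_force: [-1.3, -0.3, -1.9]
width: 0.0237
```

```bash
python3 st.py; python3 - <<'E'
from h import *
i=cv2.cvtColor(snap('side','s6.png'),cv2.COLOR_RGB2BGR)
j=cv2.cvtColor(snap('top','t6.png'),cv2.COLOR_RGB2BGR)
b=lambda i,r,c:cv2.resize(i[r[0]:r[1],c[0]:c[1]],(400,400),interpolation=cv2.INTER_CUBIC)
cv2.imwrite('pics/c6.png',np.hstack([b(i,(190,310),(250,370)),b(j,(195,315),(250,370))]))
for r in spot_in('tray_in','top'): print(r)
E
```

```text
t 14.65 tool force [ 0.05  1.9  -1.34] mom [ 0.01  0.   -0.12] [ 0.5879 -0.083   0.0816] 10.706126174994932
in mouth frame mm -231.96800443766958 -0.14866661226376274
{'xy': [487.4, 275.3], 'score': 0.74}
```

View pics/c6.png

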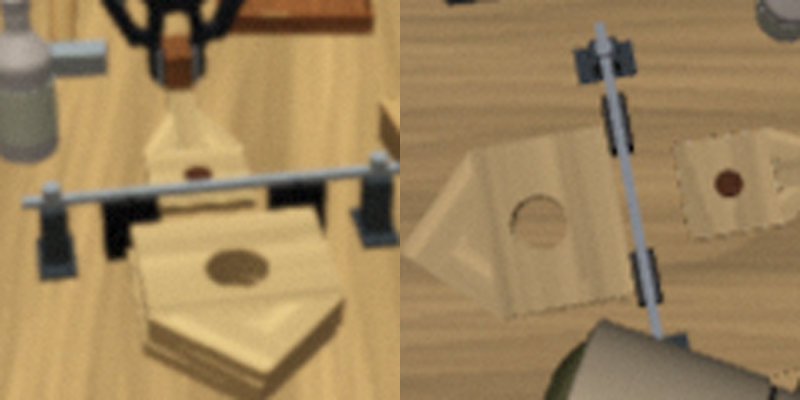

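The template (blade end at top crop 700,190) is fully out of the mouth. The stack lies square and flat behind the stop. Next I'll find the tray's pose.

```bash
python3 - <<'E'
from h import *
a=cv2.imread('pics/t0.png'); b=a[:,:,0].astype(int);g=a[:,:,1].astype(int);r=a[:,:,2].astype(int)
m=((r-g>25)&(g<110)&(r<180)).astype(np.uint8); m[:, :420]=0; m[:235]=0; m[320:]=0; m[:,555:]=0
m=cv2.morphologyEx(m,cv2.MORPH_OPEN,np.ones((3,3)))
c=max(cv2.findContours(m,cv2.RETR_EXTERNAL,cv2.CHAIN_APPROX_NONE)[0],key=cv2.contourArea)
q=cv2.boxPoints(cv2.minAreaRect(c)); print(q)
P=np.array([ray('top',x,.022)[:2] for x in q]); print(P.round(3),P.mean(0),np.linalg.norm(np.diff(P,axis=0),axis=1))
for i in range(3): 
  d=P[i+1]-P[i]; print(np.degrees(np.arctan2(d[1],d[0])))
cv2.imwrite('pics/tray.png',cv2.resize(a[235:320,425:550],None,fx=5,fy=5,interpolation=cv2.INTER_CUBIC))
E
```

```text
[[437.7145  250.00813]
 [537.5473  247.15578]
 [539.1427  302.9959 ]
 [439.30994 305.84827]]
[[ 0.559 -0.182]
 [ 0.568 -0.458]
 [ 0.414 -0.455]
 [ 0.406 -0.182]] [ 0.48684484 -0.31936402] [0.27670096 0.15352854 0.27322453]
-88.29304595104198
178.93096846477377
91.61635403496354
```

View pics/tray.png

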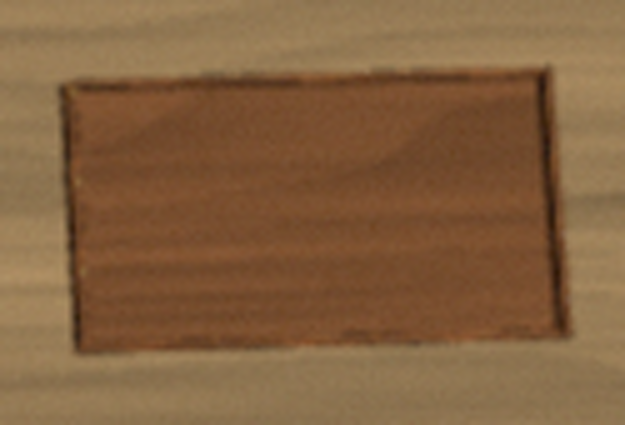

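The tray centre is about (0.487, -0.319) with its long axis at 91.6°. So the grip should go to about (0.489, -0.402), turned by +9.1°. I'll lift first and check.

Request:
drive_tool:
  increments:
    - [1, 0, 0, 0, 0]
    - [1, 0, -6, 0, 0]
    - [1, 0, -18, 0, 0]
    - [1, 0, -34, 0, 0]
    - [1, 0, -50, 0, 0]
    - [1, 0, -62, 0, 0]
    - [1, 0, -66, 0, 0]
  grip_force: 80

```text
time: 15.68
ee_pos: [0.588, -0.0824, 0.1487]
tcp_rot: [[0.186, 0.001, 0.982], [-0.982, -0.0, 0.186], [0.001, -1.0, 0.001]]
wrist_force: [0.4, 0.2, -1.1]
width: 0.0231
```

Request:
drive_tool:
  increments:
    - [1, 12, 0, -6, 0.5]
    - [1, 34, 0, -18, 1.5]
    - [1, 60, 0, -32, 2.5]
    - [1, 90, 0, -48, 3.5]
    - [1, 120, 0, -64, 4.5]
    - [1, 150, 0, -80, 5.5]
    - [1, 180, 0, -96, 6.5]
    - [1, 210, 0, -112, 7.5]
    - [1, 240, 0, -128, 8.5]
    - [1, 265, 0, -141, 9.1]
    - [1, 283, 0, -150, 9.1]
    - [1, 292, 0, -155, 9.1]
    - [1, 294.5, 0, -156, 9.1]
    - [1, 294.5, 0, -156, 9.1]
    - [1, 294.5, 0, -156, 9.1]

```text
time: 17.55
ee_pos: [0.4897, -0.4001, 0.1476]
tcp_rot: [[0.03, -0.0, 1.0], [-1.0, 0.0, 0.03], [-0.0, -1.0, -0.0]]
wrist_force: [-0.5, 0.6, -1.3]
width: 0.0231
```

```bash
python3 st.py; python3 - <<'E'
from h import *
i=cv2.cvtColor(snap('side','s7.png'),cv2.COLOR_RGB2BGR)
j=cv2.cvtColor(snap('top','t7.png'),cv2.COLOR_RGB2BGR)
b=lambda i,r,c:cv2.resize(i[r[0]:r[1],c[0]:c[1]],(400,400),interpolation=cv2.INTER_CUBIC)
cv2.imwrite('pics/c7.png',np.hstack([b(i,(100,240),(250,390)),b(j,(200,340),(410,550))]))
E
```

```text
t 17.55 tool force [-0.61  1.29 -0.53] mom [-0.01 -0.01 -0.13] [ 0.4897 -0.4001  0.1476] 1.691736772664806
in mouth frame mm -525.1952613887405 155.44755231737614
```

View pics/c7.png

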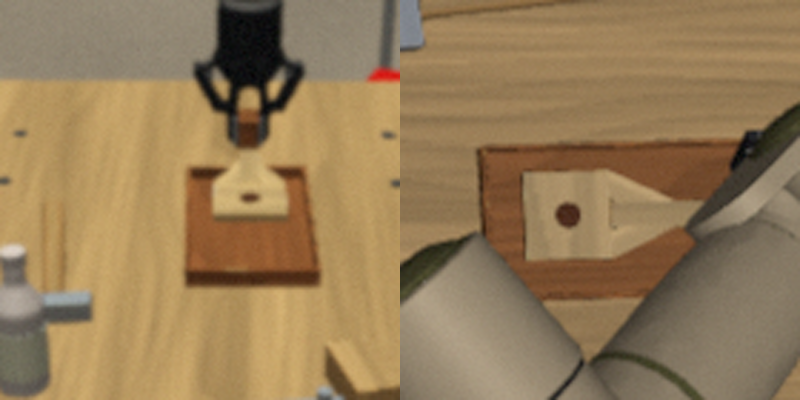

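The template hangs level over the tray and parallel to it (blade end at top crop 525,215, inside the rim). Lowering.

Request:
drive_tool:
  increments:
    - [1, 0, 10, 0, 0]
    - [1, 0, 24, 0, 0]
    - [1, 0, 38, 0, 0]
    - [1, 0, 49, 0, 0]
    - [1, 0, 55, 0, 0]
    - [1, 0, 57.5, 0, 0]
    - [1, 0, 58.5, 0, 0]
    - [1, 0, 59.5, 0, 0]
    - [1, 0, 59.5, 0, 0]

```text
time: 18.77
ee_pos: [0.4894, -0.4008, 0.0883]
tcp_rot: [[0.029, 0.0, 1.0], [-1.0, -0.0, 0.029], [0.0, -1.0, 0.0]]
wrist_force: [1.1, -0.2, -1.4]
width: 0.0229
```

```bash
python3 st.py
```

```text
t 18.775 tool force [0.22 1.38 1.09] mom [ 0.01 -0.06 -0.1 ] [ 0.4894 -0.4008  0.0883] 1.6416877115717572
in mouth frame mm -525.8198979496848 155.83613108053837
```

Request:
drive_tool:
  increments:
    - [1, 0, 0.5, 0, 0]
    - [1, 0, 1, 0, 0]
    - [1, 0, 1.5, 0, 0]
    - [1, 0, 1.8, 0, 0]
    - [1, 0, 1.8, 0, 0]

```text
time: 19.4
ee_pos: [0.4894, -0.4007, 0.0864]
tcp_rot: [[0.029, 0.0, 1.0], [-1.0, -0.0, 0.029], [0.0, -1.0, 0.0]]
wrist_force: [-0.1, 1.0, 0.4]
width: 0.0231
```

```bash
python3 st.py
```

```text
t 19.4 tool force [-1.04 -0.41 -0.06] mom [-0.01 -0.02 -0.09] [ 0.4894 -0.4007  0.0864] 1.642914482045064
in mouth frame mm -525.7973286670992 155.87648298799448
```

Request:
drive_tool:
  increments:
    - [1, 0, 0.4, 0, 0]
    - [1, 0, 0.6, 0, 0]
    - [1, 0, 0.6, 0, 0]

```text
time: 19.77
ee_pos: [0.4894, -0.4008, 0.0862]
tcp_rot: [[0.029, 0.0, 1.0], [-1.0, -0.0, 0.029], [0.0, -1.0, 0.0]]
wrist_force: [-3.0, 2.3, 4.3]
width: 0.023
```

Request:
drive_tool:
  increments:
    - [0.7, 0, 0, 0, 0]
    - [0.6, 0, 0, 0, 0]
    - [0.45, 0, 0, 0, 0]
    - [0.45, 0, 0, 0, 0]
    - [0.45, 0, 0, 0, 0]

```text
time: 20.4
ee_pos: [0.4894, -0.4008, 0.0857]
tcp_rot: [[0.029, 0.0, 1.0], [-1.0, 0.0, 0.029], [-0.0, -1.0, 0.0]]
wrist_force: [-0.1, 0.3, 1.0]
width: 0.0474
```

```bash
python3 st.py; python3 - <<'E'
from h import *
i=cv2.cvtColor(snap('side','s8.png'),cv2.COLOR_RGB2BGR)
cv2.imwrite('pics/c8.png',cv2.resize(i[120:220,270:390],None,fx=5,fy=5,interpolation=cv2.INTER_CUBIC))
E
```

```text
t 20.4 tool force [-0.3  -0.95 -0.06] mom [ 0.04 -0.01 -0.03] [ 0.4894 -0.4008  0.0857] 1.6377538134883374
in mouth frame mm -525.7993431859712 155.89545576536733
```

View pics/c8.png

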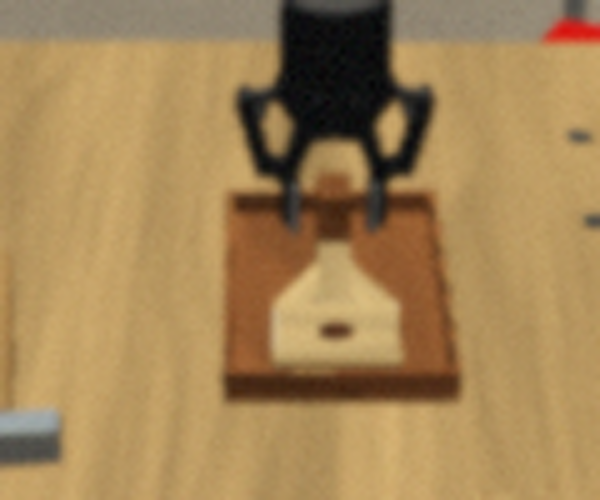

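The fingers are clear of the block (crop 333,205), and the template lies flat in the tray. I'll raise straight up, then move aside and look.

Request:
drive_tool:
  increments:
    - [0.45, 0, -10, 0, 0]
    - [0.45, 0, -30, 0, 0]
    - [0.45, 0, -60, 0, 0]
    - [0.45, 0, -100, 0, 0]
    - [0.45, 0, -140, 0, 0]
    - [0.45, 0, -180, -20, 0]
    - [0.45, 0, -200, -60, 0]
    - [0.45, 0, -210, -105, 0]
    - [0.45, 20, -210, -150, 0]
    - [0.45, 50, -210, -190, 0]
    - [0.45, 70, -210, -200, 0]
    - [0.45, 70, -210, -200, 0]
    - [0.45, 70, -210, -200, 0]

```text
time: 22.08
ee_pos: [0.2919, -0.4758, 0.2965]
tcp_rot: [[0.029, 0.0, 1.0], [-1.0, -0.001, 0.029], [0.001, -1.0, 0.0]]
wrist_force: [-0.3, -0.2, 0.7]
width: 0.0467
```

```bash
python3 st.py; python3 - <<'E'
from h import *
i=cv2.cvtColor(snap('side','s9.png'),cv2.COLOR_RGB2BGR)
j=cv2.cvtColor(snap('top','t9.png'),cv2.COLOR_RGB2BGR)
b=lambda i,r,c:cv2.resize(i[r[0]:r[1],c[0]:c[1]],(400,300),interpolation=cv2.INTER_CUBIC)
cv2.imwrite('pics/c9.png',np.vstack([np.hstack([b(i,(235,310),(260,360)),b(i,(130,220),(260,380))]),np.hstack([b(j,(200,305),(230,370)),b(j,(220,325),(420,560))])]))
E
```

```text
t 22.075 tool force [ 0.22 -0.67 -0.34] mom [0.02 0.02 0.03] [ 0.2919 -0.4758  0.2965] 1.673716975154198
in mouth frame mm -562.6622612674439 363.8796618198766
```

View pics/c9.png

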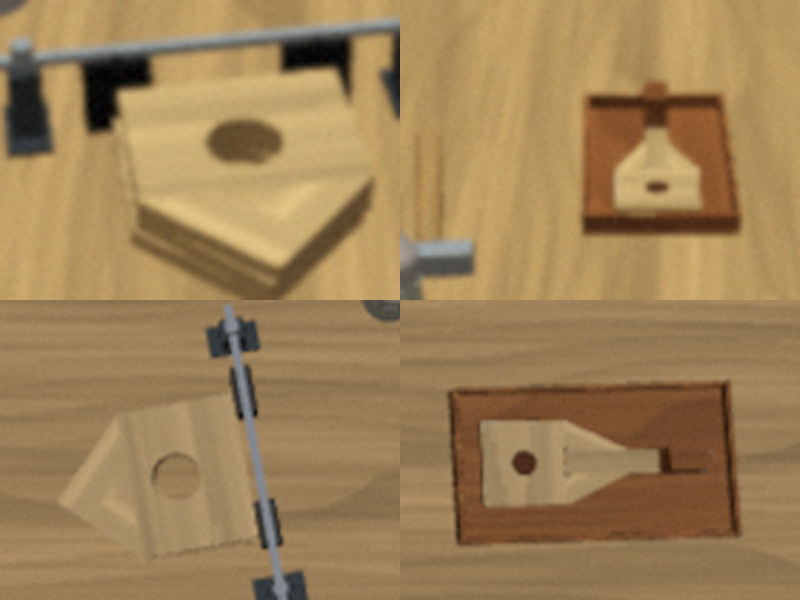

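View pics/t9.png

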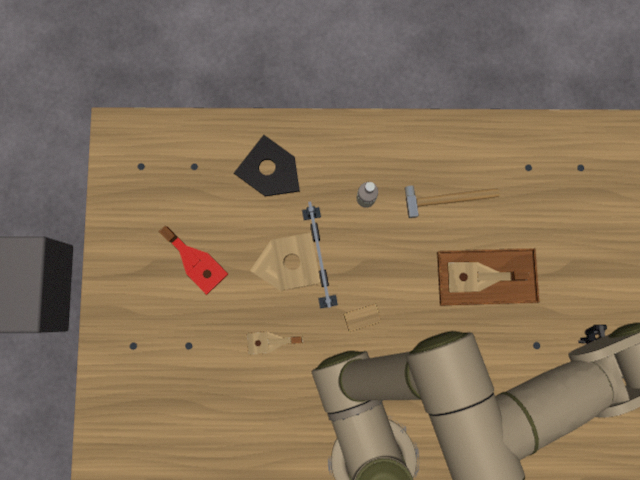

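```bash
python3 - <<'E'
import cv2,numpy as np
i=cv2.imread('pics/s9.png'); j=cv2.imread('pics/s0.png')
f=lambda i:cv2.resize(i[240:312,275:350],None,fx=5.3,fy=5.3,interpolation=cv2.INTER_CUBIC)
cv2.imwrite('pics/c10.png',np.hstack([f(j),f(i)]))
E
```

```text
(no output)
```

View pics/c10.png

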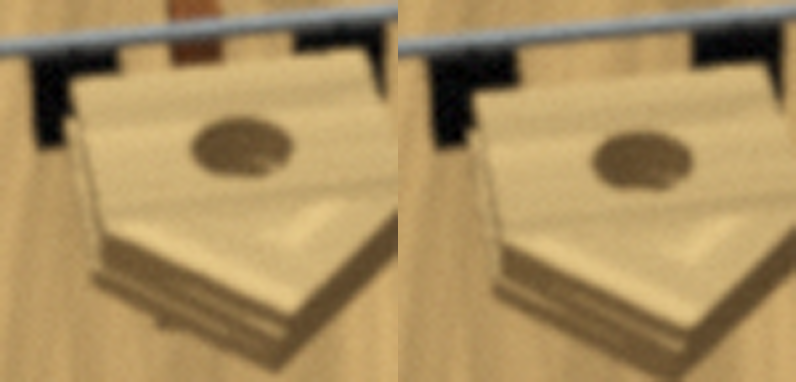

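The right-hand crop shows the stack lowered and square. Its boards are stepped as they were at the start, with the straight edge at the blocks. Handing in.

```bash
python3 - <<'E'
from cell import *
print(hand_in())
E
```

```text
the job is handed in; nothing more can be done
None
```

I drew the template out through the mouth of the stop and laid it flat in the tray. I let go, moved the arm clear and handed in at about 22 s. The judge reports no verdict.

- **Pull:** I took the template by its grip block. I lined it up with the mouth using a fit of the stop blocks in the top picture, and kept it within about 1 mm of the mouth's middle.
- **Forces:** Pull readings were 2 to 12 N, the friction the task describes. Sideways readings stayed under 1 N, and nothing suggested a shoulder touched a block. I only saw forces at the end of each short move, so brief peaks in between would not show.
- **Template:** The last pictures show it flat in the tray with clear space to the rim all round.
- **Stack:** The three fronts lie flat and square behind the stop. The boards still have the slight step between them that they had at the start.
- **Other things:** The red and small paddles, the black front, the glue, the offcut and the hammer look unmoved by eye. The arm touches nothing.

No check failed. One number is less certain: when the gripper closed, the wrist read 3.3 N sideways. So the grasp was probably about 1 mm off the block's centre, and this had no visible effect.

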